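# Call out a capacitor replacement at the repair bench

## Robot

A 6-joint arm with a two-finger parallel gripper is mounted at the origin on the work surface. World frame = base frame: x ahead of the robot, y to its left, z up, the work surface at z = 0. Lengths are in mm, angles in rad, forces in N, time in s.
With the tool pointing down it reaches from about 350 to 875 mm from the base axis. Payload 4.2 kg.
Tool frame: the origin (TCP) lies between the finger pads, 19 mm behind the fingertips; this is the grasp point; z points along the fingers, y is the line along which they close (so a half turn about z gives the same grasp; the last joint's range is limited). The gripper opens to 85 mm and grips with 20 to 120 N. Pads are 22 mm wide; open, the fingers measure 114 mm over their backs; the gripper's body (76 mm by 85 mm) begins 54 mm behind the grasp point. The pads swing forward as they close: fully open they stand 13 mm farther back than shut.
Start: joints at [-1.071, 0.385, 0.008, 0, -1.194, -0.259], TCP at [149.067, -606.942, 250.012] pointing down, gripper open.
Joint ranges: [-3.14, 3.14], [-1.21, 2.06], [-1.07, 1.41], [-3.16, 2.05], [-2.99, -0.16], [-3.1, 3.1]. Speed limits (rad/s): [2.79, 2.79, 3.14, 3.14, 3.14, 3.14].

## Interface

Orientations are given as a unit quaternion [x, y, z, w].
In Python, from bench import arm, get_image gives the robot as it stands.
- The arm moves only by the tool drive_tool, never from a script. Its argument "deltas" is a list of rows, each a list of 2 entries, a list of its own where there are three numbers: the shift along the tool's x, y, z in cm, then the turn, a rotation vector about the tool's x, y, z in degrees. In form: [[[x, y, z], [ax, ay, az]], ...]. A call has 1 to 12 rows; each row shifts and turns the commanded pose from where the row before left it, along the tool's axes as they then stand; what a row does not reach is not made up. A row lasts 1/10 s, in which the tool goes at most 50 mm and 8.59 degrees, less where a joint would pass 70% of its speed; a pose out of reach is approached as far as the arm can. A call with a gripper value outside its range is refused whole. "claw" is the finger opening in cm, from 0 to 8.54, set as the call begins (left out, the last holds). The fingers move at their own pace and stop on an object; the grip force is fixed at half the most. Time passes only in rows, so rows that do not move let the fingers close. It gives the time, the measured TCP pose, the force, the opening and the grip force at its end, in the units of the state.
- arm.read_state(): the state, without advancing time (a new reading comes with each control period).
- get_image(name): name is "side" or "top"; returns a dict with "img" (420x560x3 uint8, red, green, blue), "fx", "fy", "cx", "cy" (pixels), "eye" and "orientation" of the camera in the world. Camera axes: x right, y down, z forward; pixel columns grow to the right and rows downward; lengths in mm; the calibration is good to about 2 mm. A picture is of the moment at which its call begins. There is no depth.
- arm.job_done(): hands the job in; it is judged then, once.
The state is a dict: "clock": time; "joints": joint angles; "joint_vel": joint speeds; "joint_efforts": joint torques, N m; "position": TCP position; "ee_rot": TCP orientation; "contact_force": force on the tool from outside, world axes, zero at the start; "wrist_torque": the same for the moment, N m; "gripper_width": finger opening in mm; "grasp_force": force on a finger pad.
Only numpy, scipy, OpenCV 4.12 (cv2) and the standard library are available. Lean on these libraries where they do the work, as an engineer would, in place of code of your own. Each camera call takes 0.05 s, during which the arm holds its last target. There are 200 camera calls.

## Task

Call out a capacitor replacement for the camera over the bench: point at the largest capacitor on the circuit board by holding your fingertips centred just above its top, about 2 cm clear and without contact, for two seconds, then point in the same way at the matching largest spare in the parts tray, and then press the button on the log box all the way down and let it come up again. Do not point at the other capacitors, and touch nothing but the button and its box: every spare stays standing where it is.

Things in the scene. Friction and masses are not known exactly. Their poses are not given: they have to be found in the camera images.
- board: green circuit board 140 x 180 mm (x, y), upper face 10 mm above the bench, on four posts, screwed down; origin at the centre of its footprint on the bench, x away from the robot and y left at yaw 0. Three can capacitors stand in a row along y on its near half, in any order; its strip, transformer, heat sink and relays are no higher than 38 mm above the bench
- tray: grey open parts tray 120 x 190 mm (x, y), walls 22 mm high and 4 mm thick, floor 4 mm thick, fixed to the bench; origin at the centre of its underside. Three loose spare capacitors stand in a row along its y, in any order. Board and tray lie one on each side of the bench, either way round
- board_cap_large: the largest capacitor on the board: upright black can with a flat aluminium top, 35 mm diameter, 60 mm tall, fixed to the board; origin at the centre of its underside (10 mm above the bench), z up
- board_cap_medium: the medium capacitor on the board: upright black can with a flat aluminium top, 25 mm diameter, 45 mm tall, fixed to the board; origin at the centre of its underside (10 mm above the bench), z up
- board_cap_small: the smallest capacitor on the board: upright black can with a flat aluminium top, 18 mm diameter, 32 mm tall, fixed to the board; origin at the centre of its underside (10 mm above the bench), z up
- spare_large: the largest spare capacitor in the tray: same look and size as the one on the board, 35 mm diameter, 60 mm tall, standing loose on the tray floor; origin at the centre of its underside (4 mm above the bench), z up
- spare_medium: the medium spare capacitor in the tray: same look and size as the one on the board, 25 mm diameter, 45 mm tall, standing loose on the tray floor; origin at the centre of its underside (4 mm above the bench), z up
- spare_small: the smallest spare capacitor in the tray: same look and size as the one on the board, 18 mm diameter, 32 mm tall, standing loose on the tray floor; origin at the centre of its underside (4 mm above the bench), z up
- log_button_top (a point): centre of the top face of the round push button (32 mm diameter) on top of the grey log box (75 x 75 x 30 mm, fixed to the bench between board and tray); it is pressed straight down
- log_button (a joint): how far the button is pressed: 0 up, 0.006 m fully down (about 5 N); a spring returns it
- screwdriver: loose screwdriver lying beyond the work; bystander
- multimeter: loose hand-held meter 75 x 150 x 40 mm lying beyond the work; origin at the centre of its underside; bystander
- spool: loose solder spool, 54 mm diameter, 40 mm high, standing beyond the work; origin at the centre of its underside; bystander
Things that resemble listed ones, but are neither listed nor needed, are in the scene too. What is shaped like the part that bears log_button_top but green is not meant.

How it is judged:
By the outcome, as a careful person would: the job done as asked, in the order asked, and still so for the second after the job is handed in, with the robot touching nothing.
It also fails if it takes over 58 s, if anything falls off the work surface, if the arm or the gripper's body presses on something with over 40 N, if the wrist force passes 120 N, or if a joint passes its speed limit or range.

## Working session

There is one attempt and no reset: what is moved stays moved. The work goes in short steps, Python scripts to look and compute and a tool call to move; the robot and the scene stay as the last step left them, time stands still between calls to the robot, and variables do not carry over. Pictures are saved under pics/ and viewed, at most 10 in all, crops included, and the job is handed in when it is done.

Besides the shell and the picture viewer there is one more tool, called after ">>>" as name(argument=value, ...), one argument or row to a line, values as JSON. drive_tool: Moves the arm, as the interface text tells. Its arguments: {"type":"object","properties":{"deltas":{"type":"array"},"claw":{"type":"number"}},"required":["deltas"]}

```bash
mkdir -p pics
cat > h.py <<'E'
from bench import arm,get_image
import numpy as np,cv2
from scipy.spatial.transform import Rotation as R
def ray(c,u,v,z):
    d=R.from_quat(c["orientation"]).apply([(u-c["cx"])/c["fx"],(v-c["cy"])/c["fy"],1]); e=np.array(c["eye"])
    return e+d*(z-e[2])/d[2]
def proj(c,p):
    q=R.from_quat(c["orientation"]).inv().apply(np.array(p)-c["eye"])
    return c["fx"]*q[0]/q[2]+c["cx"],c["fy"]*q[1]/q[2]+c["cy"]
E
python3 - <<'E'
from h import *
import pickle
for n in("top","side"):
    c=get_image(n);pickle.dump(c,open(n+".pkl","wb"))
    cv2.imwrite(f"pics/{n}0.png",cv2.cvtColor(c["img"],cv2.COLOR_RGB2BGR)); print(n,c["eye"],c["orientation"],c["fx"],c["cx"],c["cy"])
s=arm.read_state();print(s["clock"],s["position"],s["ee_rot"],s["gripper_width"])
E
```

```text
top [ 411.70314503   34.93077559 1232.89400283] [-0.70276817  0.70705757 -0.04934331  0.06125144] 479.5596622912122 282.4854495698149 210.3174153035299
side [  63.82799877 -482.61750292  524.30418018] [ 0.80311509 -0.33811637  0.18893326 -0.45275567] 415.8860126669308 270.4306527876972 209.9600711916512
0.1 [ 148.95723396 -606.50538436  249.0396607 ] [-1.20034517e-01  9.92769252e-01  9.49192884e-04 -1.62878432e-04] 85.62678549524345
```

View pics/top0.png

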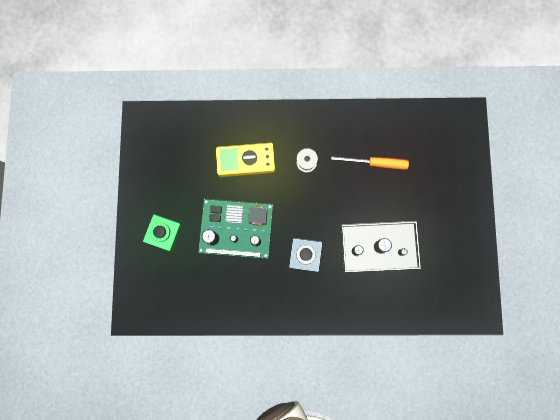

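View pics/side0.png

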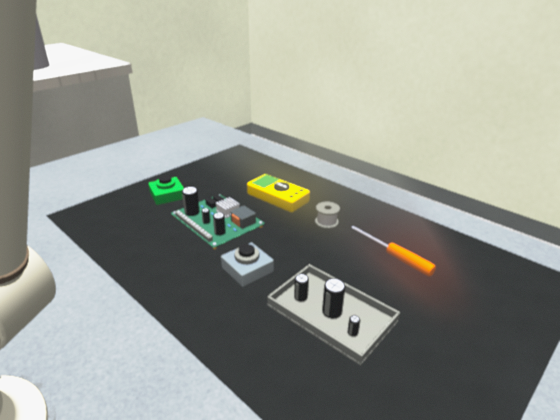

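The top view shows the board on the left with its caps at about (208,237), (234,239) and (256,240). The tray is on the right with spares at (358,250), (384,245) and (403,252). There are two button boxes: grey at (306,255), between board and tray, and green at (160,232). Grey fits the description and green is the decoy. The largest caps look like (208,237) and (384,245), and the side view agrees. I'll check this in an enlarged crop.

Run:
```python
from h import *
import pickle
c=pickle.load(open("top.pkl","rb"));im=cv2.cvtColor(c["img"],cv2.COLOR_RGB2BGR)
def crop(x,y,w=40,s=10):
    return cv2.resize(im[y-w//2:y+w//2,x-w//2:x+w//2],None,fx=s,fy=s,interpolation=cv2.INTER_CUBIC)
a=cv2.resize(im[220:280,190:270],None,fx=5,fy=5,interpolation=cv2.INTER_CUBIC)
b=cv2.resize(im[220:280,340:420],None,fx=5,fy=5,interpolation=cv2.INTER_CUBIC)
d=cv2.resize(im[225:285,276:336],None,fx=5,fy=5,interpolation=cv2.INTER_CUBIC)
o=np.zeros((600,800,3),np.uint8);o[:300,:400]=a;o[:300,400:]=b;o[300:,:300]=d
cv2.imwrite("pics/crop.png",o)
for n,u,v,z in(("B",208,237,70),("S",384,245,64),("btn",306,255,40)):print(n,ray(c,u,v,z), c["fx"]/(c["eye"][2]-z))
```

```text
B [530.78397984 236.25589487  70.        ] 0.41238467231166287
S [ 509.09593329 -192.19243994   64.        ] 0.4102678781217068
btn [487.47015917  -3.15824742  40.        ] 0.40201364174232845
```

View pics/crop.png

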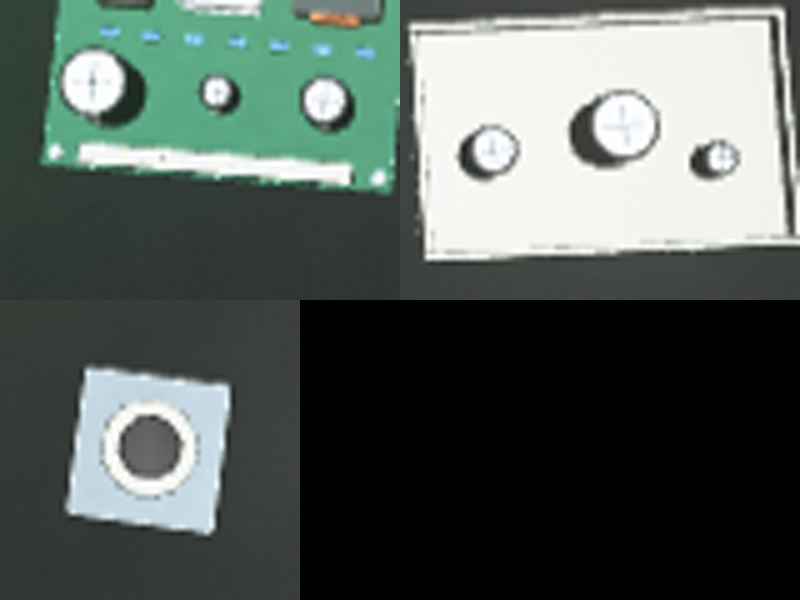

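The crop confirms the sizes. The large board cap is leftmost, with its top cross at full-image (208.2,235.8). The large spare is in the middle at (384.6,244.6). The grey box's button is dark with a light ring, at (305.4,254.0). I'll cross-check with the side view, which also gives the button height.

Run:
```python
from h import *
import pickle
t=pickle.load(open("top.pkl","rb"));c=pickle.load(open("side.pkl","rb"));im=cv2.cvtColor(c["img"],cv2.COLOR_RGB2BGR)
o=np.zeros((300,900,3),np.uint8)
def g(n,u,v,z,x0,y0):
    p=ray(t,u,v,z);q=proj(c,p);print(n,p.round(1),np.round(q,1),"crop",x0,y0)
    return cv2.resize(im[y0:y0+40,x0:x0+40],None,fx=6.5,fy=6.5,interpolation=cv2.INTER_CUBIC)
o=np.hstack([g("B",208.2,235.8,70,170,175),g("S",384.6,244.6,64,315,270),g("btn",305.4,254,40,228,235)])
for z in(36,40,44,48):print(z,ray(t,305.4,254,z).round(1),np.round(proj(c,ray(t,305.4,254,z)),1))
for (u,v) in((293,238.5),(322,241.5),(318.7,271.2),(289.4,267)):print(ray(t,u-.4,v,30).round(1))
cv2.imwrite("pics/side_crop.png",o)
```

```text
B [533.7 235.8  70. ] [190.6 189.9] crop 170 175
S [ 510.1 -193.7   64. ] [335.6 284.8] crop 315 270
btn [490.   -1.7  40. ] [247.6 252.5] crop 228 235
36 [490.2  -1.8  36. ] [247.8 254.1]
40 [490.   -1.7  40. ] [247.6 252.5]
44 [489.7  -1.6  44. ] [247.4 250.9]
48 [489.4  -1.5  48. ] [247.2 249.2]
[529.7  29.7  30. ]
[521.7 -43.   30. ]
[447.7 -33.5  30. ]
[458.5  39.2  30. ]
```

View pics/side_crop.png

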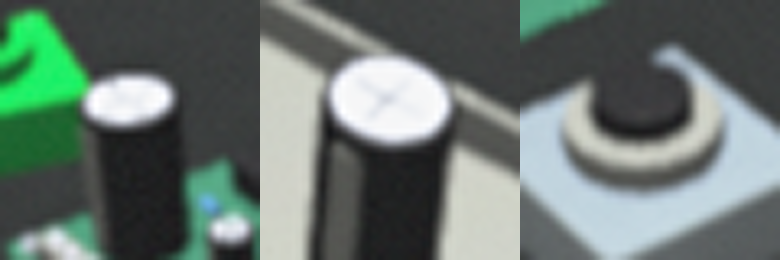

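The side view agrees to about 1 px (2 mm), with the cap-top crosses at (189.4,189.8) and (334.4,284.7). The button top is near (246,248.5), so its height is about 47–49 mm. Next I close the fingers, square the tool and move over at height.

>>> drive_tool(
  deltas=[
    [[0, 0, 0], [0, 0, 6.9]],
    [[0, 0, 0], [0, 0, 6.9]],
    [[-3, 3, 0], [0, 0, 0]],
    [[-3, 3, 0], [0, 0, 0]],
    [[-3, 3, 0], [0, 0, 0]],
    [[-3, 3, 0], [0, 0, 0]],
    [[-3, 3, 0], [0, 0, 0]],
    [[-3, 3, 0], [0, 0, 0]],
    [[-3, 3, 0], [0, 0, 0]],
    [[-3, 3, 0], [0, 0, 0]],
    [[-3, 3, 0], [0, 0, 0]],
    [[-3, 3, 0], [0, 0, 0]],
  ],
  claw=0,
)

```text
clock: 1.3
position: [449.9, -305.4, 249.7]
ee_rot: [-0.0, 1.0, 0.0, -0.0]
contact_force: [1.0, -1.2, 0.5]
gripper_width: 0.1
grasp_force: 0.0
```

>>> drive_tool(
  deltas=[
    [[-0.7, 4, 0], [0, 0, 0]],
    [[-0.7, 4, 0], [0, 0, 0]],
    [[-0.7, 4.5, 0], [0, 0, 0]],
    [[-0.7, 4.5, 0], [0, 0, 0]],
    [[-0.7, 4.5, 0], [0, 0, 0]],
    [[-0.7, 4.5, 0], [0, 0, 0]],
    [[-0.7, 4.5, 0], [0, 0, 0]],
    [[-0.7, 4.5, 0], [0, 0, 0]],
    [[-0.7, 4.5, 0], [0, 0, 0]],
    [[-0.7, 4.5, 0], [0, 0, 0]],
    [[-0.7, 4.5, 0], [0, 0, 0]],
    [[-0.6, 4, 0], [0, 0, 0]],
  ],
)

```text
clock: 2.5
position: [531.9, 220.2, 249.6]
ee_rot: [-0.0, 1.0, -0.0, -0.0]
contact_force: [-0.2, 0.0, 0.7]
gripper_width: 0.1
grasp_force: 0.0
```

>>> drive_tool(
  deltas=[
    [[0, 1, 2], [0, 0, 0]],
    [[0, 0.5, 2], [0, 0, 0]],
    [[0, 0, 2], [0, 0, 0]],
    [[0, 0, 2], [0, 0, 0]],
    [[0, 0, 1], [0, 0, 0]],
    [[0, 0, 1], [0, 0, 0]],
    [[0, 0, 0], [0, 0, 0]],
    [[0, 0, 0], [0, 0, 0]],
  ],
)

```text
clock: 3.3
position: [532.5, 233.1, 150.6]
ee_rot: [0.0, 1.0, 0.0, 0.0]
contact_force: [0.4, -0.3, 0.9]
gripper_width: -0.0
grasp_force: 0.0
```

Run:
```python
from h import *
c=get_image("side");im=cv2.cvtColor(c["img"],cv2.COLOR_RGB2BGR)
s=arm.read_state();p=np.array(s["position"]);print(p)
for z in(0,13,19):print(z,np.round(proj(c,p-[0,0,z]),1))
print(np.round(proj(c,[p[0],p[1],70]),1))
cv2.imwrite("pics/s2.png",cv2.resize(im[120:220,140:260],None,fx=6,fy=6,interpolation=cv2.INTER_CUBIC))
```

```text
[532.66321211 233.27597449 150.91256233]
0 [187.1 157.8]
13 [187.7 163.3]
19 [188.  165.8]
[190.9 190.4]
```

View pics/s2.png

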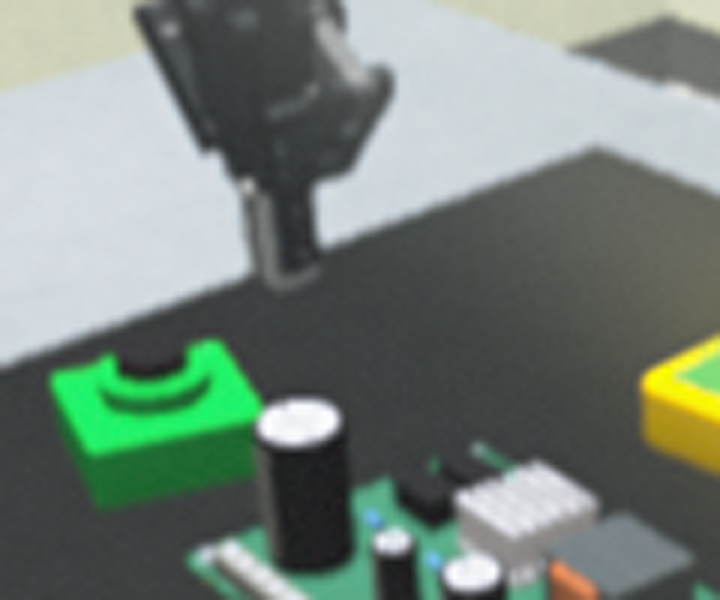

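The fingertips show at (187.6,165.4) against a predicted (188.0,165.8), so the 19 mm tip offset holds. The cap top is about 2 mm further along +y. I lower to 20 mm clearance and hold for longer than 2 s.

>>> drive_tool(
  deltas=[
    [[0, 0.2, 1], [0, 0, 0]],
    [[0, 0, 1], [0, 0, 0]],
    [[0, 0, 1], [0, 0, 0]],
    [[0, 0, 0.8], [0, 0, 0]],
    [[0, 0, 0.3], [0, 0, 0]],
    [[0, 0, 0], [0, 0, 0]],
    [[0, 0, 0], [0, 0, 0]],
  ],
)

```text
clock: 4.05
position: [532.4, 235.2, 109.1]
ee_rot: [-0.0, 1.0, 0.0, 0.0]
contact_force: [-0.3, 0.6, 0.8]
gripper_width: -0.0
grasp_force: 0.0
```

Run:
```python
from h import *
o=[]
s=arm.read_state();p=np.array(s["position"]);print(p)
for n,b in(("side",(150,140,230,200)),("top",(168,200,248,260))):
    c=get_image(n);im=cv2.cvtColor(c["img"],cv2.COLOR_RGB2BGR);print(np.round(proj(c,p-[0,0,19]),1))
    o.append(cv2.resize(im[b[1]:b[3],b[0]:b[2]],None,fx=5,fy=5,interpolation=cv2.INTER_CUBIC))
cv2.imwrite("pics/b3.png",np.hstack(o))
```

```text
[532.3556063  235.15080658 109.14306115]
[189.3 182.3]
[207.  235.5]
```

View pics/b3.png

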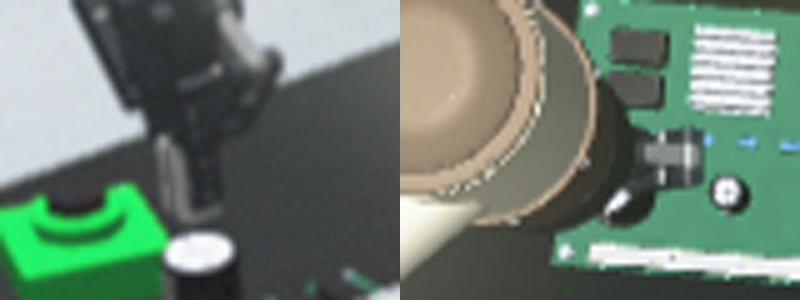

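The tip at side (189.3,182.6) is centred over the cap top at (189.7,190.2), with a clear gap. I'll hold for 2.4 s, then rise.

>>> drive_tool(
  deltas=[
    [[0, 0, 0], [0, 0, 0]],
    [[0, 0, 0], [0, 0, 0]],
    [[0, 0, 0], [0, 0, 0]],
    [[0, 0, 0], [0, 0, 0]],
    [[0, 0, 0], [0, 0, 0]],
    [[0, 0, 0], [0, 0, 0]],
    [[0, 0, 0], [0, 0, 0]],
    [[0, 0, 0], [0, 0, 0]],
    [[0, 0, 0], [0, 0, 0]],
    [[0, 0, 0], [0, 0, 0]],
    [[0, 0, 0], [0, 0, 0]],
    [[0, 0, 0], [0, 0, 0]],
  ],
)

```text
clock: 5.35
position: [532.1, 235.0, 109.0]
ee_rot: [0.0, 1.0, 0.0, 0.0]
contact_force: [-0.6, -0.6, 0.6]
gripper_width: -0.3
grasp_force: 0.0
```

>>> drive_tool(
  deltas=[
    [[0, 0, 0], [0, 0, 0]],
    [[0, 0, 0], [0, 0, 0]],
    [[0, 0, 0], [0, 0, 0]],
    [[0, 0, 0], [0, 0, 0]],
    [[0, 0, 0], [0, 0, 0]],
    [[0, 0, 0], [0, 0, 0]],
    [[0, 0, 0], [0, 0, 0]],
    [[0, 0, 0], [0, 0, 0]],
    [[0, 0, 0], [0, 0, 0]],
    [[0, 0, 0], [0, 0, 0]],
    [[0, 0, 0], [0, 0, 0]],
    [[0, 0, 0], [0, 0, 0]],
  ],
)

```text
clock: 6.55
position: [532.1, 235.0, 109.0]
ee_rot: [0.0, 1.0, 0.0, -0.0]
contact_force: [0.6, -0.3, -0.0]
gripper_width: 0.1
grasp_force: 0.0
```

>>> drive_tool(
  deltas=[
    [[0, 0, -2], [0, 0, 0]],
    [[0, 0, -3], [0, 0, 0]],
    [[0, 0, -3], [0, 0, 0]],
    [[0, 0, -3], [0, 0, 0]],
    [[0, 0, -3], [0, 0, 0]],
    [[0, -3, 0], [0, 0, 0]],
    [[0, -4, 0], [0, 0, 0]],
    [[0, -4, 0], [0, 0, 0]],
    [[0, -4, 0], [0, 0, 0]],
    [[0, -4, 0], [0, 0, 0]],
    [[0, -4, 0], [0, 0, 0]],
    [[0, -4, 0], [0, 0, 0]],
  ],
)

```text
clock: 7.75
position: [531.8, -36.5, 249.2]
ee_rot: [-0.0, 1.0, 0.0, 0.0]
contact_force: [1.4, 0.7, -0.7]
gripper_width: -0.1
grasp_force: 0.0
```

>>> drive_tool(
  deltas=[
    [[0.4, -4, 0], [0, 0, 0]],
    [[0.4, -4, 0], [0, 0, 0]],
    [[0.4, -3.5, 0], [0, 0, 0]],
    [[0.4, -3.5, 0], [0, 0, 0]],
    [[0.3, -3, 0], [0, 0, 0]],
    [[0.3, -2.5, 2], [0, 0, 0]],
    [[0, 0, 2], [0, 0, 0]],
    [[0, 0, 2], [0, 0, 0]],
    [[0, 0, 2], [0, 0, 0]],
    [[0, 0, 2], [0, 0, 0]],
    [[0, 0, 0], [0, 0, 0]],
    [[0, 0, 0], [0, 0, 0]],
  ],
)

```text
clock: 8.95
position: [510.3, -240.1, 149.3]
ee_rot: [-0.0, 1.0, -0.0, -0.0]
contact_force: [0.6, -0.6, 0.6]
gripper_width: -0.2
grasp_force: 0.0
```

I overshot in y and am now 47 mm past the target, though still 9 cm above everything. I'll go back to y=-193 at this height.

>>> drive_tool(
  deltas=[
    [[0, 2, 0], [0, 0, 0]],
    [[0, 2, 0], [0, 0, 0]],
    [[0, 0.7, 0], [0, 0, 0]],
    [[0, 0, 1], [0, 0, 0]],
    [[0, 0, 1], [0, 0, 0]],
    [[0, 0, 0], [0, 0, 0]],
    [[0, 0, 0], [0, 0, 0]],
  ],
)

```text
clock: 9.65
position: [509.8, -193.5, 128.3]
ee_rot: [0.0, 1.0, -0.0, -0.001]
contact_force: [0.7, -0.3, 0.2]
gripper_width: -0.3
grasp_force: 0.0
```

Run:
```python
from h import *
o=[]
s=arm.read_state();p=np.array(s["position"]);print(p)
for n,b in(("side",(295,240,375,320)),("top",(344,205,424,285))):
    c=get_image(n);im=cv2.cvtColor(c["img"],cv2.COLOR_RGB2BGR);print(np.round(proj(c,p-[0,0,19]),1),np.round(proj(c,[p[0],p[1],64]),1))
    o.append(cv2.resize(im[b[1]:b[3],b[0]:b[2]],None,fx=5,fy=5,interpolation=cv2.INTER_CUBIC))
cv2.imwrite("pics/t4.png",np.hstack(o))
```

```text
[ 509.80285695 -193.53145682  128.33805283]
[337.7 263.1] [335.5 284.9]
[388.3 243.1] [384.5 244.7]
```

View pics/t4.png

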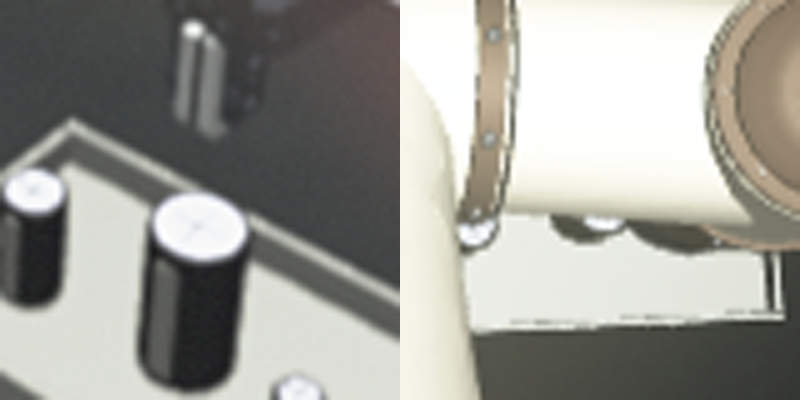

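The side view shows the tip about 1–2 px to the right of the cap centre at (334.2,284.8). I shift 1 mm in y, lower to 20 mm clearance and hold.

>>> drive_tool(
  deltas=[
    [[0, 0.1, 1], [0, 0, 0]],
    [[0, 0, 1], [0, 0, 0]],
    [[0, 0, 0.5], [0, 0, 0]],
    [[0, 0, 0], [0, 0, 0]],
    [[0, 0, 0], [0, 0, 0]],
    [[0, 0, 0], [0, 0, 0]],
    [[0, 0, 0], [0, 0, 0]],
    [[0, 0, 0], [0, 0, 0]],
    [[0, 0, 0], [0, 0, 0]],
    [[0, 0, 0], [0, 0, 0]],
    [[0, 0, 0], [0, 0, 0]],
    [[0, 0, 0], [0, 0, 0]],
  ],
)

```text
clock: 10.95
position: [510.1, -192.0, 104.0]
ee_rot: [0.0, 1.0, 0.0, 0.0]
contact_force: [-0.6, 1.1, -0.4]
gripper_width: -0.0
grasp_force: 0.0
```

Run:
```python
from h import *
c=get_image("side");im=cv2.cvtColor(c["img"],cv2.COLOR_RGB2BGR);b=(295,240,375,320)
print(arm.read_state()["position"])
cv2.imwrite("pics/t5.png",cv2.resize(im[b[1]:b[3],b[0]:b[2]],None,fx=6,fy=6,interpolation=cv2.INTER_CUBIC))
```

```text
[ 510.1009047  -191.96784969  104.01973493]
```

View pics/t5.png

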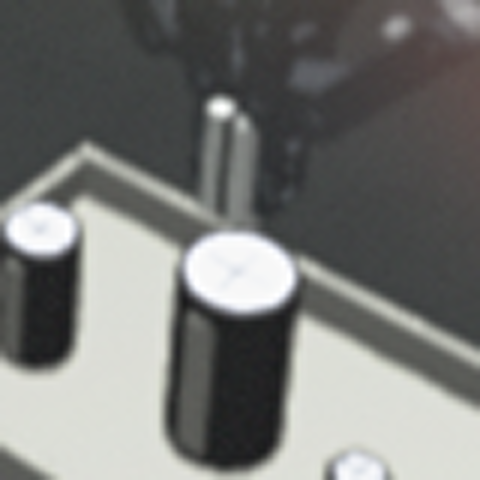

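The tip is centred over the large spare (cap top at crop (238,271), finger pair at about 247, allowing for camera lean) with a clear gap. I hold 2.4 s more, then rise and move to the button at (490,-2).

>>> drive_tool(
  deltas=[
    [[0, 0, 0], [0, 0, 0]],
    [[0, 0, 0], [0, 0, 0]],
    [[0, 0, 0], [0, 0, 0]],
    [[0, 0, 0], [0, 0, 0]],
    [[0, 0, 0], [0, 0, 0]],
    [[0, 0, 0], [0, 0, 0]],
    [[0, 0, 0], [0, 0, 0]],
    [[0, 0, 0], [0, 0, 0]],
    [[0, 0, 0], [0, 0, 0]],
    [[0, 0, 0], [0, 0, 0]],
    [[0, 0, 0], [0, 0, 0]],
    [[0, 0, 0], [0, 0, 0]],
  ],
)

```text
clock: 12.2
position: [510.1, -192.0, 104.0]
ee_rot: [0.0, 1.0, -0.0, -0.0]
contact_force: [1.0, 0.7, -0.1]
gripper_width: -0.4
grasp_force: 0.0
```

>>> drive_tool(
  deltas=[
    [[0, 0, 0], [0, 0, 0]],
    [[0, 0, 0], [0, 0, 0]],
    [[0, 0, 0], [0, 0, 0]],
    [[0, 0, 0], [0, 0, 0]],
    [[0, 0, 0], [0, 0, 0]],
    [[0, 0, 0], [0, 0, 0]],
    [[0, 0, 0], [0, 0, 0]],
    [[0, 0, 0], [0, 0, 0]],
    [[0, 0, 0], [0, 0, 0]],
    [[0, 0, 0], [0, 0, 0]],
    [[0, 0, 0], [0, 0, 0]],
    [[0, 0, 0], [0, 0, 0]],
  ],
)

```text
clock: 13.4
position: [510.1, -191.9, 104.0]
ee_rot: [0.0, 1.0, 0.0, -0.0]
contact_force: [0.9, 0.3, 0.4]
gripper_width: 0.1
grasp_force: 0.0
```

>>> drive_tool(
  deltas=[
    [[0, 0, -2], [0, 0, 0]],
    [[0, 0, -3], [0, 0, 0]],
    [[0, 0, -3], [0, 0, 0]],
    [[0, 0, -2], [0, 0, 0]],
    [[0.2, 3, 0], [0, 0, 0]],
    [[0.4, 4, 0], [0, 0, 0]],
    [[0.4, 4, 0], [0, 0, 0]],
    [[0.4, 4, 0], [0, 0, 0]],
    [[0.4, 2.5, 0], [0, 0, 0]],
    [[0.2, 1.5, 0], [0, 0, 0]],
    [[0, 0, 0], [0, 0, 0]],
    [[0, 0, 0], [0, 0, 0]],
  ],
)

```text
clock: 14.6
position: [490.0, -1.9, 204.0]
ee_rot: [-0.0, 1.0, -0.0, -0.0]
contact_force: [-0.2, -0.5, 0.4]
gripper_width: -0.2
grasp_force: 0.0
```

>>> drive_tool(
  deltas=[
    [[0, 0, 3], [0, 0, 0]],
    [[0, 0, 3], [0, 0, 0]],
    [[0, 0, 3], [0, 0, 0]],
    [[0, 0, 2], [0, 0, 0]],
    [[0, 0, 1], [0, 0, 0]],
    [[0, 0, 0], [0, 0, 0]],
    [[0, 0, 0], [0, 0, 0]],
    [[0, 0, 0], [0, 0, 0]],
  ],
)

```text
clock: 15.4
position: [491.0, -1.9, 85.2]
ee_rot: [0.0, 1.0, 0.0, 0.001]
contact_force: [-0.2, -0.2, -0.2]
gripper_width: 0.2
grasp_force: 0.0
```

>>> drive_tool(
  deltas=[
    [[0.1, 0, 0.7], [0, 0, 0]],
    [[0, 0, 0.4], [0, 0, 0]],
    [[0, 0, 0.2], [0, 0, 0]],
    [[0, 0, 0.2], [0, 0, 0]],
    [[0, 0, 0.2], [0, 0, 0]],
    [[0, 0, 0], [0, 0, 0]],
    [[0, 0, 0], [0, 0, 0]],
  ],
)

```text
clock: 16.1
position: [488.9, -2.0, 67.1]
ee_rot: [0.0, 1.0, -0.0, -0.0]
contact_force: [-2.4, 0.7, 3.4]
gripper_width: -0.4
grasp_force: 1.7
```

>>> drive_tool(
  deltas=[
    [[0, 0, 0.1], [0, 0, 0]],
    [[0, 0, 0.1], [0, 0, 0]],
    [[0, 0, 0], [0, 0, 0]],
    [[0, 0, 0], [0, 0, 0]],
  ],
)

```text
clock: 16.5
position: [488.9, -2.0, 65.0]
ee_rot: [0.0, 1.0, -0.0, -0.0]
contact_force: [-2.6, 0.4, 5.6]
gripper_width: 0.1
grasp_force: 2.3
```

>>> drive_tool(
  deltas=[
    [[0, 0, 0.1], [0, 0, 0]],
    [[0, 0, 0.1], [0, 0, 0]],
    [[0, 0, 0], [0, 0, 0]],
    [[0, 0, 0], [0, 0, 0]],
  ],
)

```text
clock: 16.9
position: [488.9, -2.0, 64.6]
ee_rot: [-0.0, 1.0, -0.0, -0.0]
contact_force: [-7.7, 1.2, 16.7]
gripper_width: 0.4
grasp_force: 8.4
```

The force jumped from 5.6 to 16.7 N and travel stalled, so the button has bottomed. I lift straight up.

>>> drive_tool(
  deltas=[
    [[0, 0, 0], [0, 0, 0]],
    [[0, 0, 0], [0, 0, 0]],
    [[0, 0, -0.5], [0, 0, 0]],
    [[0, 0, -1], [0, 0, 0]],
    [[0, 0, -2], [0, 0, 0]],
    [[0, 0, -3], [0, 0, 0]],
    [[0, 0, -3], [0, 0, 0]],
    [[0, 0, -3], [0, 0, 0]],
    [[0, 0, 0], [0, 0, 0]],
    [[0, 0, 0], [0, 0, 0]],
    [[0, 0, 0], [0, 0, 0]],
    [[0, 0, 0], [0, 0, 0]],
  ],
)

```text
clock: 18.1
position: [488.6, -2.1, 186.9]
ee_rot: [0.0, 1.0, -0.0, -0.001]
contact_force: [0.1, 0.7, -0.1]
gripper_width: -0.1
grasp_force: 0.0
```

Run:
```python
from h import *
c=get_image("side");cv2.imwrite("pics/end.png",cv2.cvtColor(c["img"],cv2.COLOR_RGB2BGR))
```

```text
(no output)
```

View pics/end.png

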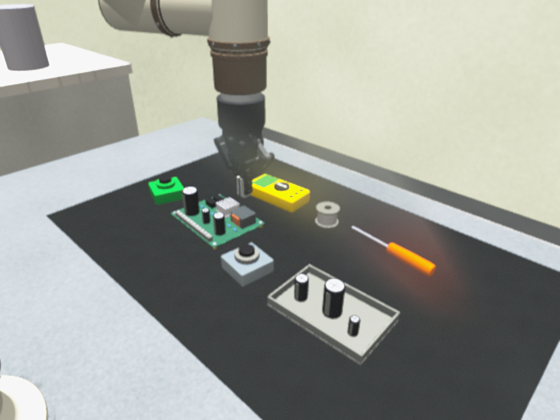

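The button at (247,251) is back up, all three spares are standing at (301,287), (334,298) and (354,326), and the arm is clear.

```bash
python3 -c "
from bench import arm
print(arm.job_done())"
```

```text
the job is handed in; nothing more can be done
None
```

I pointed at the largest board capacitor, then at the largest spare (each held over 2 s, about 2 cm clear), then pressed the log button fully and let it come back up. Nothing else was touched, and I handed the job in at about 18 s; on the way to the spare I overshot and paused briefly about 9 cm above the smallest spare's end of the tray.

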